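Click the amber filter of an examination lamp into its viewing ring

TASK

Set the examination lamp to its amber filter, using its black click knob: turn the knob clockwise, counting clicks, until the amber filter has gone just past the black viewing ring (it then rests about half a click beyond), then turn back anticlockwise one click to take up the play, so that the filter rests centred under the ring. Do not touch the filter wheel itself, leave the bottle, the jar and the notebook where they stand, and let go of the knob at the end.

Things in the scene. Friction and masses are not known exactly. Their poses are not given: they have to be found in the camera images.
- console: the lamp's fixed stand, 200 x 200 mm foot; origin at the centre of its underside, z up. Its white deck, 220 (x) x 200 mm, has its centre 105 mm above the origin and is tilted 28 deg about the console's y axis, low at the console's -x edge (50 mm) and high at +x (157 mm). The deck's normal through its centre, 28 deg from vertical towards console -x, is the axis of knob and wheel.
- knob_grip (a point): centre of the round black fluted knob's head, on its axis, 54 mm above the deck; own z is the axis, out of the deck. The head is 46 mm across and 32 mm tall (38 to 70 mm above the deck) on a 16 mm stalk, with a white line on top from the axis outwards. Its underside is 27 mm above the filter wheel, 15 mm above the viewing ring.
- knob (a joint): turn of the knob, rad, growing clockwise seen from above the deck. Clicks at multiples of 0.419 (24 deg); let go in between, it springs to the nearest (up to 0.15 N m). Starts 3 to 5 clicks below 0. 0 is the click where amber is centred under the ring if the knob came there anticlockwise. Stops at -2.76 and 1.09.
- wheel: aluminium filter wheel on the knob's axis, 144 mm across, top 11 mm above the deck, origin on the axis in the deck's plane. Five filters 3 clicks apart, clockwise: orange-amber, purple, white, blue, green. Play: turned clockwise it trails the knob by half a click; turned back it stays for half a click, then follows exactly. Friction holds it where left. Not to be touched.
- amber (a point): centre of the top of the amber filter (24 mm across), 12 mm above the deck, 55 mm from the axis; moves with the wheel.
- window (a point): where the amber filter's centre must rest: on the axis of the fixed black viewing ring (40 mm outside, 5 mm bar, top 22.5 mm above the deck, 55 mm up the slope from the knob's axis), level with the filters' tops. Axes are the deck's: x up the slope, y to console +y, z out of the deck. Clockwise turning carries the filter past it from +y to -y.
- bottle: brown glass bottle, 58 mm across, 130 mm tall, loose, standing upright beside the lamp; origin at the centre of its underside. Leave it alone.
- jar: clear glass jar with steel cap, 64 mm across, 75 mm tall, loose, standing on the lamp's other side; origin at the centre of its underside. Leave it alone.
- notebook: blue notebook lying flat, 154 x 214 x 17 mm, loose; origin at the centre of its underside. Leave it alone.

How it is judged:
On the way:
1. the amber filter has been carried clockwise past the viewing ring's centre by 6 mm or more and rests there a moment (y of amber in the frame of window below -0.006 m and value of joint knob above 0.2 rad), for 0.1 s.
At the end, for the whole second after the job is handed in: the amber filter's centre rests within 5 mm of the viewing ring's axis point, the knob at rest in its click (within 0.12 rad of 0), bottle, jar and notebook within 20 mm of their places and upright (within 0.2 rad), the knob let go (distance between amber and window below 0.005 m and value of joint knob between -0.12 and 0.12 rad and velocity of joint knob between -0.05 and 0.05 rad/s and not (distance of bottle from where it was at the start of the episode above 0.02 m) and not (angle between bottle's own z axis and vertical above 0.2 rad) and not (distance of jar from where it was at the start of the episode above 0.02 m) and not (angle between jar's own z axis and vertical above 0.2 rad) and not (distance of notebook from where it was at the start of the episode above 0.02 m) and not (angle between notebook's own z axis and vertical above 0.2 rad)); the robot touches nothing.
It fails at once if the filter wheel is touched by the robot (over 0.5 N) (contact force between any of the fingers, the arm and wheel above 0.5 N).
It fails at once if bottle, jar or notebook moved by more than 20 mm or tipped by more than 0.2 rad (distance of any of bottle, jar, notebook from where it was at the start of the episode above 0.02 m or angle between any of bottle, jar, notebook's own z axis and vertical above 0.2 rad).
It also fails if it takes over 53 s, if anything falls off the work surface, if the arm or the gripper's body presses on something with over 40 N, if the wrist force passes 120 N, or if a joint passes its speed limit or range.

ROBOT

A 6-joint arm with a two-finger parallel gripper is mounted at the origin on the work surface. World frame = base frame: x ahead of the robot, y to its left, z up, the work surface at z = 0. Lengths are in m, angles in rad, forces in N, time in s.
With the tool pointing down it reaches from about 0.375 to 0.9 m from the base axis. Payload 3.1 kg.
Tool frame: the origin (TCP) lies at the very end of the fingers, on their centre line; the grasp point (between the pads) lies 19 mm behind it (manip.pinch_z is the distance from the TCP to the grasp point, in m); z points along the fingers, y is the direction in which the jaws open and shut (so a half turn about z gives the same grasp; the last joint's range is limited). The gripper opens to 85 mm and grips with 20 to 120 N. Pads are 22 mm wide; open, the fingers measure 114 mm over their backs; the gripper's body (76 mm by 85 mm) begins 54 mm behind the grasp point. The pads swing forward as they close: fully open they stand 13 mm farther back than shut.
Start: joints at [-1.502, 0.527, 1.433, -0, 1.181, -0.178], TCP at [0.153, -0.606, 0.231] pointing down, gripper open.
Joint ranges: [-3.08, 3.08], [-0.75, 2.2], [0.22, 2.44], [-1.43, 4.57], [0, 2.65], [-2.85, 2.85]. Speed limits (rad/s): [2.79, 2.79, 3.14, 3.14, 3.14, 3.14].

INTERFACE

Orientations are given as a unit quaternion [x, y, z, w].
In Python, from station import manip gives the robot as it stands.
- The arm moves only by the tool drive_tool, never from a script. Its argument "increments" is a list of rows, each a list of 7 numbers: the closure in counts, from 0 (fully open) to 255 (shut), then the shift along the tool's x, y, z in cm, then the turn, a rotation vector about the tool's x, y, z in rad. A call has 1 to 20 rows; each row is the pose to reach, as a shift and turn from the pose commanded when the call began, along the tool's axes at that moment; what a row does not reach only later rows make up. A row lasts 1/10 s, in which the tool goes at most 50 mm and 8.59 degrees, less where a joint would pass 70% of its speed; a pose out of reach is approached as far as the arm can. A call with a gripper value outside its range is refused whole. The fingers move at their own pace and stop on an object; "force" is the grip in N (left out, the last holds). Time passes only in rows, so rows that repeat a pose let the fingers close. It gives the time, the measured TCP pose, the force and the opening at its end, in the units of the state.
- manip.sense(): the state, without advancing time (a new reading comes with each control period).
- manip.snapshot(name): name is "scene" or "top" or "wrist"; returns the picture (480x640x3 uint8, red, green, blue); there is no depth.
- manip.camera_model(name): a dict with "mtx" (3x3 intrinsics, pixels), "cam_to_world" (4x4, takes a point from camera to world coordinates). Camera axes: x right, y down, z forward; pixel columns grow to the right and rows downward; lengths in m; the calibration is good to about 2 mm. The wrist camera is an equidistant fisheye: a pixel r from the principal point sees the ray r / f radians off the axis. A picture is of the moment at which its call begins: read the wrist's pose just before it. camera_model takes no time and is no camera call; for the wrist camera it gives the pose at the moment of the call.
- manip.sign_off(): hands the job in, once; it reports no verdict.
The state is a dict: "t": time; "q": joint angles; "qd": joint speeds; "tau": joint torques, N m; "tcp_pos": TCP position; "tool_rot": TCP orientation; "force": force on the tool from outside, world axes, zero at the start; "ft_torque": the same for the moment, N m; "finger_gap": opening from 0.0 (shut) to 1.0 (fully open).
Only numpy, scipy, OpenCV 4.12 (cv2) and the standard library are available. Lean on these libraries where they do the work, as an engineer would, in place of code of your own. Each camera call takes 0.05 s, during which the arm holds its last target. There are 200 camera calls.

## Working session

There is one attempt and no reset: what is moved stays moved. The work goes in short steps, Python scripts to look and compute and a tool call to move; the robot and the scene stay as the last step left them, time stands still between calls to the robot, and variables do not carry over. Pictures are saved under pics/ and viewed, about 8 in all and at most 12, crops included, and the job is handed in when it is done.

Besides the shell and the picture viewer there is one more tool, called after "Call:" as name([rows], argument=value, ...), one row to a line, values as JSON. drive_tool: Moves the arm, as the interface text tells. Its arguments: {"type":"object","properties":{"increments":{"type":"array","items":{"type":"array","items":{"type":"number"}}},"force":{"type":"number"}},"required":["increments"]}

```bash
mkdir -p pics
python3 - <<'E'
from station import manip
import cv2,numpy as np
for n in ["scene","top"]:
    im=manip.snapshot(n); cv2.imwrite(f"pics/{n}0.png",im[:,:,::-1])
    c=manip.camera_model(n); print(n,np.round(c["mtx"],1).tolist(),np.round(c["cam_to_world"],4).tolist())
s=manip.sense(); print(s); print(manip.pinch_z)
E
```

```text
scene [[437.9, 0.0, 322.3], [0.0, 437.9, 249.4], [0.0, 0.0, 1.0]] [[-0.6127, 0.6709, -0.4176, 0.9646], [0.7902, 0.5286, -0.31, 0.1908], [0.0128, -0.52, -0.8541, 0.8276], [0.0, 0.0, 0.0, 1.0]]
top [[573.1, 0.0, 324.1], [0.0, 573.1, 249.6], [0.0, 0.0, 1.0]] [[0.0053, -0.9899, 0.1417, 0.3976], [-1.0, -0.0046, 0.005, -0.0504], [-0.0043, -0.1417, -0.9899, 1.372], [0.0, 0.0, 0.0, 1.0]]
{'t': 0.1, 'q': array([-1.50248404e+00,  5.28376121e-01,  1.43377573e+00,  2.53481149e-05,
        1.18143548e+00, -1.78511103e-01]), 'qd': array([ 0.00028002, -0.00174762, -0.00366679,  0.0001798 , -0.00094692,
        0.00117928]), 'tau': array([-7.72288149e-05, -4.43305635e+01, -1.78586733e+01, -1.56817932e-04,
        3.88416258e-03, -8.55395371e-06]), 'tcp_pos': array([ 0.15268646, -0.60538947,  0.2304292 ]), 'tool_rot': array([ 9.92394537e-01,  1.23093815e-01,  6.66277812e-05, -9.95179155e-04]), 'force': array([ 0.31452391, -0.2128269 ,  0.02623509]), 'ft_torque': array([-0.07295898,  0.01677853, -0.03021758]), 'finger_gap': 0.9982472704000894}
0.0187
```

View pics/scene0.png

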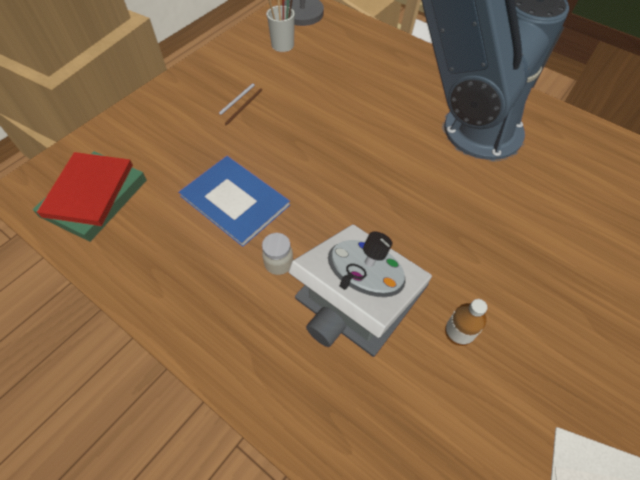

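View pics/top0.png

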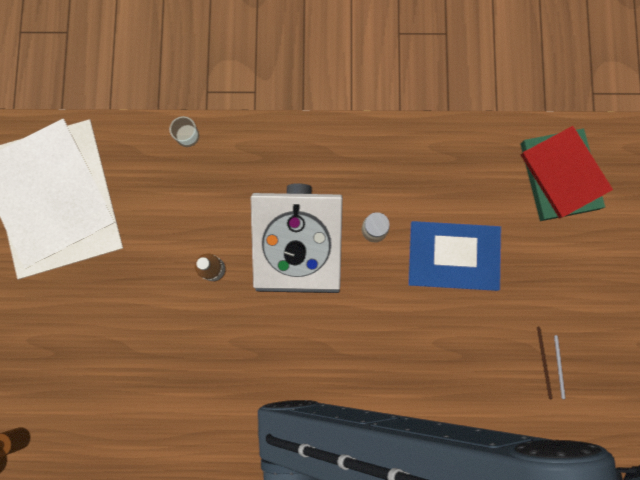

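The pictures show the white deck with the wheel at top-view (296,243), the knob at (295,252), purple under the ring at (295,223) and amber at (272,240). The bottle (+y) is at (208,267), the jar (-y) at (376,226), and the notebook is to the right. Next I fit the console pose from the deck corners in both views.

```bash
cat > h.py <<'E'
import cv2,numpy as np
from scipy.optimize import least_squares
from scipy.spatial.transform import Rotation as R
from station import manip
T28=np.radians(28)
def cam(n):
    c=manip.camera_model(n); return np.array(c["mtx"]),np.array(c["cam_to_world"])
def proj(n,P):
    K,T=cam(n); p=(np.atleast_2d(P)-T[:3,3])@T[:3,:3]; q=p@K.T; return q[:,:2]/q[:,2:]
def deck(x,y,yaw):   # rotation (cols deck axes), centre
    Rz=R.from_euler('z',yaw).as_matrix()
    return Rz@R.from_euler('y',-T28).as_matrix(), np.array([x,y,.105])
def ray_plane(n,uv,p0,nrm):
    K,T=cam(n); d=T[:3,:3]@np.linalg.solve(K,[*uv,1.]); o=T[:3,3]
    return o+d*((p0-o)@nrm)/(d@nrm)
def blob(im,lo,hi,roi):
    h=cv2.cvtColor(im,cv2.COLOR_RGB2HSV); m=cv2.inRange(h,np.array(lo),np.array(hi)); k=np.zeros_like(m)
    a,b,c,d=roi; k[b:d,a:c]=m[b:d,a:c]; return k
def big(m):
    return max(cv2.findContours(m,cv2.RETR_EXTERNAL,cv2.CHAIN_APPROX_NONE)[0],key=cv2.contourArea)
E
python3 - <<'E'
from h import *
ims={n:cv2.imread(f"pics/{n}0.png")[:,:,::-1].copy() for n in("scene","top")}
roi={"scene":(280,215,440,345),"top":(240,180,350,300)}
C={}
for n in ims:
    m=blob(ims[n],(0,0,165),(180,45,255),roi[n]); m=cv2.morphologyEx(m,cv2.MORPH_CLOSE,np.ones((3,3)))
    h=cv2.convexHull(big(m)); 
    for e in (3,4,6,8,10,12):
        q=cv2.approxPolyDP(h,e,True)[:,0]
        if len(q)==4: break
    C[n]=q.astype(float); print(n,e,q.tolist(),cv2.contourArea(h))
cor=np.array([[a*.11,b*.1,0] for a,b in((1,1),(1,-1),(-1,-1),(-1,1))])
def res(p,use=("scene","top")):
    Rm,c=deck(*p); r=[]
    for n in use:
        P=proj(n,cor@Rm.T+c)
        r+=[ (C[n][np.argmin(np.linalg.norm(C[n]-u,axis=1))]-u) for u in P]
    return np.ravel(r)
x0=ray_plane("top",(296,243),np.array([0,0,.105]),np.array([0,0,1.])); print("x0",x0)
for use in(("scene","top"),("top",),("scene",)):
    s=least_squares(res,[x0[0],x0[1],0.],args=(use,)); print(use,s.x.round(4),s.fun.round(1))
    if len(use)==2: p=s.x
np.save("p.npy",p)
Rm,c=deck(*p)
# colours on the wheel plane z=12mm
for name,lo,hi in(("amber",(8,150,150),(20,255,255)),("purple",(140,80,40),(170,255,255)),("green",(50,100,50),(90,255,255)),("blue",(105,150,80),(125,255,255))):
  for n in ims:
    rr={"scene":(330,235,405,295),"top":(262,210,332,276)}[n]
    b=blob(ims[n],lo,hi,rr)
    if not b.any(): continue
    mm=cv2.moments(big(b)); 
    if mm["m00"]<5: continue
    uv=(mm["m10"]/mm["m00"],mm["m01"]/mm["m00"])
    d=(ray_plane(n,uv,c+Rm[:,2]*.012,Rm[:,2])-c)@Rm
    print(name,n,np.round(uv,1),(d*1000).round(1),"r",round(np.hypot(*d[:2])*1000,1),"ang",round(np.degrees(np.arctan2(d[1],d[0])),1))
# knob top
for n in ims:
    rr={"scene":(362,232,394,262),"top":(278,234,312,268)}[n]
    m=big(blob(ims[n],(0,0,0),(180,255,60),rr)); (u,v),r=cv2.minEnclosingCircle(m)
    d=(ray_plane(n,(u,v),c+Rm[:,2]*.06,Rm[:,2])-c)@Rm; print("knob",n,u,v,r,(d*1000).round(1), proj(n,c+Rm[:,2]*.07).round(1))
E
```

```text
scene 6 [[351, 225], [430, 274], [379, 336], [289, 271]] 8346.0
top 3 [[254, 193], [340, 196], [338, 288], [254, 287]] 8266.0
x0 [0.59351313 0.01895289 0.105     ]
('scene', 'top') [ 0.6006  0.0194 -0.0065] [-3.8  4.7  0.6  7.   1.1 -0.9 -0.5 -3.5  4.5  1.5 -1.4  3.5 -1.6  2.4
  1.1  2.4]
('top',) [ 0.595   0.0179 -0.0234] [ 3.1 -0.3 -2.8  0.2 -1.5 -0.7  1.2  0.8]
('scene',) [0.6052 0.0206 0.0069] [-4.   2.2  1.7  3.9  2.8 -2.7  0.4 -4.7]
amber scene [389.1 281.7] [ 0.4 51.  12. ] r 51.0 ang 89.6
amber top [271.6 239.7] [ 4. 53. 12.] r 53.2 ang 85.7
purple scene [356.  273.9] [37.9 -1.2 12. ] r 37.9 ang -1.8
purple top [293.7 222.1] [45.4  3.7 12. ] r 45.5 ang 4.7
green scene [391.9 262.4] [-60.1  27.   12. ] r 65.8 ang 155.8
green top [283.  265.1] [-56.2  28.8  12. ] r 63.1 ang 152.9
blue scene [361.4 244.3] [-54.8 -43.   12. ] r 69.7 ang -141.9
blue top [311.7 263.8] [-52.3 -35.8  12. ] r 63.4 ang -145.6
knob scene 376.9090881347656 245.2045440673828 13.771123886108398 [-5.4 -0.6 60. ] [[377.9 242. ]]
knob top 294.1194763183594 252.40264892578125 11.949813842773438 [-7.9  0.4 60. ] [[294.  250.6]]
```

The corner fit is poor because the deck's side faces are mixed into the mask. I refit from the filters (a regular pentagon of known size), using enlarged crops to check.

```bash
cat > fit.py <<'E'
from h import *
def cents(ims,rois):
    O=[]
    for name,k,lo,hi in(("amber",0,(8,150,120),(20,255,255)),("purple",1,(140,80,40),(170,255,255)),("green",4,(50,100,50),(90,255,255)),("blue",3,(105,150,80),(125,255,255))):
      for n in ims:
        b=blob(ims[n],lo,hi,rois[n])
        if not b.any(): continue
        mm=cv2.moments(big(b))
        if mm["m00"]<25: continue
        O.append((n,k,mm["m10"]/mm["m00"],mm["m01"]/mm["m00"],mm["m00"],name))
    return O
E
python3 - <<'E'
from fit import *
ims={n:cv2.imread(f"pics/{n}0.png")[:,:,::-1].copy() for n in("scene","top")}
O=cents(ims,{"scene":(330,235,405,295),"top":(262,210,332,276)})
# amber, green in both; blue/purple only top at low weight
W={("top",0):1,("scene",0):1,("top",4):.7,("scene",4):.7,("top",3):.5,("top",1):.3}
knob=[("scene",376.9,245.2),("top",294.1,252.4)]
def res(p):
    Rm,c=deck(*p[:3]); r=[]
    for n,k,u,v,a,_ in O:
        w=W.get((n,k),0); t=p[3]-k*np.radians(72)
        r.append(w*(proj(n,c+Rm@[.055*np.cos(t),.055*np.sin(t),.012])[0]-(u,v)))
    for n,u,v in knob: r.append(.5*(proj(n,c+Rm@[0,0,.058])[0]-(u,v)))
    r.append([(p[2]-0)*20]*2)
    return np.ravel(r)
s=least_squares(res,[.595,.019,0,1.5]); p=s.x; print(p.round(4),np.degrees(p[3])); print(s.fun.reshape(-1,2).round(1).tolist()); print([(o[0],o[5],round(o[2]),round(o[3]),o[4]) for o in O])
np.save("p.npy",p)
Rm,c=deck(*p[:3])
out=[]
for n,(x,y,w,h) in(("scene",(280,215,160,140)),("top",(240,175,120,125))):
    S=4 if n=="top" else 3
    im=cv2.resize(ims[n][y:y+h,x:x+w],None,fx=S,fy=S,interpolation=cv2.INTER_CUBIC)
    def pl(P,col,closed=True):
        q=((proj(n,np.array(P)@Rm.T+c)-(x,y)+.5)*S).astype(int); cv2.polylines(im,[q[:,None]],closed,col,1)
    th=np.linspace(0,2*np.pi,40)[:-1]
    circ=lambda r,z,cx=0,cy=0:np.c_[cx+r*np.cos(th),cy+r*np.sin(th),0*th+z]
    pl([[a*.11,b*.1,0] for a,b in((1,1),(1,-1),(-1,-1),(-1,1))],(255,0,0)); pl(circ(.072,.011),(255,0,0)); pl(circ(.023,.07),(255,255,0)); pl(circ(.02,.0225,.055),(0,255,255))
    for k in range(5): t=p[3]-k*np.radians(72); pl(circ(.012,.012,.055*np.cos(t),.055*np.sin(t)),(255,0,0))
    out.append(im)
H=max(o.shape[0] for o in out); out=[cv2.copyMakeBorder(o,0,H-o.shape[0],0,0,0) for o in out]
o=np.hstack(out); o=cv2.resize(o,(800,int(o.shape[0]*800/o.shape[1]))); cv2.imwrite("pics/chk.png",o[:,:,::-1])
E
```

```text
[ 0.5922  0.0186 -0.0022  1.3232] 75.81310087669036
[[0.2, 0.1], [0.0, -0.2], [0.1, -0.1], [0.0, -0.0], [0.0, -0.2], [0.1, -0.3], [0.3, -0.6], [0.3, 0.0], [-0.0, -0.0]]
[('scene', 'amber', 389, 282, 50.5), ('top', 'amber', 272, 240, 66.0), ('top', 'purple', 294, 222, 83.5), ('scene', 'green', 392, 262, 39.0), ('top', 'green', 283, 265, 63.5), ('top', 'blue', 312, 264, 57.5)]
```

View pics/chk.png

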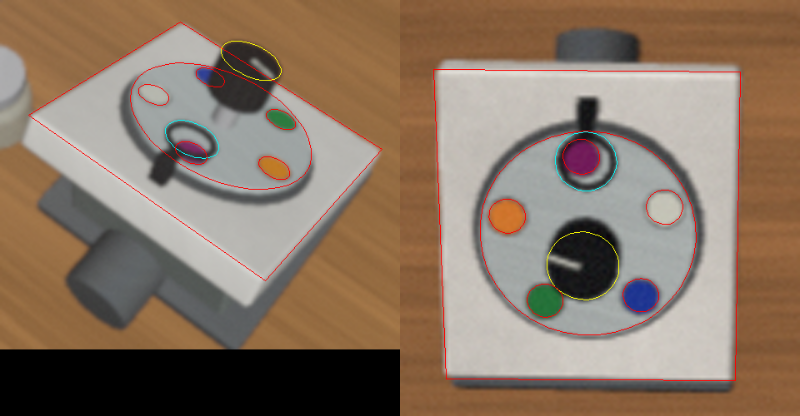

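Overlay fits: deck, wheel, ring, filters and knob top all coincide (residuals about 0.3 px). Amber stands 75.8° = 3.16 clicks before the ring, so the knob is at -3 and 4 clicks clockwise reach +1. Now the pre-grasp increments.

```bash
cat >> h.py <<'E'
def goal(h,psi,off=(0,0)):  # TCP h m above deck on axis, tool x yaw psi before tilt
    p=np.load("p.npy"); Rm,c=deck(*p[:3])
    Rt=Rm@np.array([[np.cos(psi),np.sin(psi),0],[np.sin(psi),-np.cos(psi),0],[0,0,-1]])
    return c+Rm@np.array([*off,h]),R.from_matrix(Rt)
def inc(pos,rot,s=None):
    s=s or manip.sense(); R0=R.from_quat(s["tool_rot"])
    print("inc cm",(R0.inv().apply(pos-s["tcp_pos"])*100).round(2),"turn",(R0.inv()*rot).as_rotvec().round(4),"t",s["t"])
E
python3 - <<'E'
from h import *
for h in(.16,.04): pos,rot=goal(h,1.78); print(pos,rot.as_quat()); inc(pos,rot)
E
```

```text
[0.517125   0.01877384 0.24627161] [0.61153947 0.75332149 0.152063   0.18815697]
inc cm [ 50.59 -51.62  -1.46] turn [-0.459   0.2829 -1.4983] t 0.1
[0.57346146 0.01865069 0.1403179 ] [0.61153947 0.75332149 0.152063   0.18815697]
inc cm [ 56.05 -50.21   9.13] turn [-0.459   0.2829 -1.4983] t 0.1
```

Call:
drive_tool([
  [0, 25.3, -25.8, -6, -0.23, 0.14, -0.75],
  [0, 25.3, -25.8, -6, -0.23, 0.14, -0.75],
  [0, 25.3, -25.8, -6, -0.23, 0.14, -0.75],
  [0, 25.3, -25.8, -6, -0.23, 0.14, -0.75],
  [0, 25.3, -25.8, -6, -0.23, 0.14, -0.75],
  [0, 50.59, -51.62, -1.46, -0.459, 0.2829, -1.4983],
  [0, 50.59, -51.62, -1.46, -0.459, 0.2829, -1.4983],
  [0, 50.59, -51.62, -1.46, -0.459, 0.2829, -1.4983],
  [0, 50.59, -51.62, -1.46, -0.459, 0.2829, -1.4983],
  [0, 50.59, -51.62, -1.46, -0.459, 0.2829, -1.4983],
  [0, 50.59, -51.62, -1.46, -0.459, 0.2829, -1.4983],
  [0, 50.59, -51.62, -1.46, -0.459, 0.2829, -1.4983],
  [0, 50.59, -51.62, -1.46, -0.459, 0.2829, -1.4983],
  [0, 50.59, -51.62, -1.46, -0.459, 0.2829, -1.4983],
  [0, 50.59, -51.62, -1.46, -0.459, 0.2829, -1.4983],
  [0, 50.59, -51.62, -1.46, -0.459, 0.2829, -1.4983],
  [0, 50.59, -51.62, -1.46, -0.459, 0.2829, -1.4983],
  [0, 50.59, -51.62, -1.46, -0.459, 0.2829, -1.4983],
  [0, 50.59, -51.62, -1.46, -0.459, 0.2829, -1.4983],
  [0, 50.59, -51.62, -1.46, -0.459, 0.2829, -1.4983],
])

```text
t: 2.1
tcp_pos: [0.5169, 0.0169, 0.246]
tool_rot: [0.612, 0.753, 0.151, 0.189]
force: [-0.7, 0.2, 0.2]
finger_gap: 1.0
```

Run:
```python
from h import *
s=manip.sense(); c=manip.camera_model("wrist")
im=manip.snapshot("wrist"); cv2.imwrite("pics/w1.png",im[:,:,::-1]); np.savez("w1.npz",m=c["mtx"],T=c["cam_to_world"])
print(s["q"].round(3),s["tcp_pos"].round(4),s["qd"].round(3))
inc(*goal(.16,1.78),s); inc(*goal(.04,1.78),s)
# project expected knob top centre in the fisheye
K,T=np.array(c["mtx"]),np.array(c["cam_to_world"]); p=np.load("p.npy"); Rm,cc=deck(*p[:3])
for d in([0,0,.07],[.055,0,.0225],[.055*np.cos(p[3]),.055*np.sin(p[3]),.012]):
    v=(cc+Rm@np.array(d)-T[:3,3])@T[:3,:3]; th=np.arctan2(np.hypot(v[0],v[1]),v[2]); e=v[:2]/np.hypot(v[0],v[1])
    print(d,K[:2,2]+K[0,0]*th*e)
```

```text
[-0.25   0.23   2.037  0.284  0.413 -0.69 ] [0.5169 0.0169 0.246 ] [ 0.002  0.003 -0.001  0.001  0.     0.001]
inc cm [ 0.18  0.08 -0.02] turn [-0.0006  0.0028 -0.0013] t 2.1
inc cm [ 0.21  0.08 11.98] turn [-0.0006  0.0028 -0.0013] t 2.1
[0, 0, 0.07] [327.46848568 239.45725445]
[0.055, 0, 0.0225] [395.12376826 236.89626171]
[np.float64(0.013479714185333343), np.float64(0.05332257782104803), 0.012] [358.1375577  158.08310006]
```

View pics/w1.png

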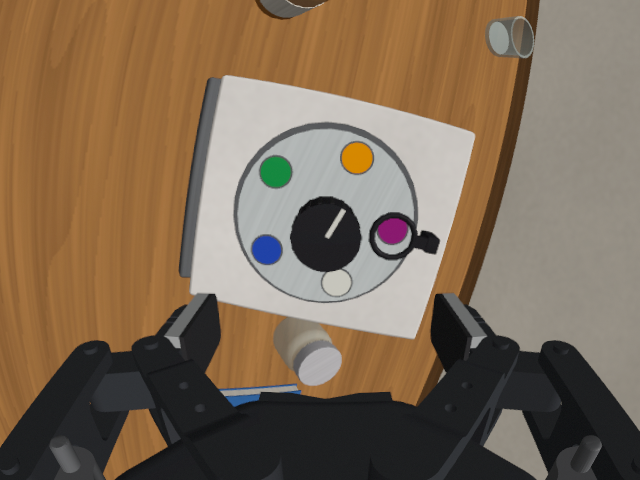

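The wrist view agrees with the fit. The knob's axis (inner end of the white line) is at about (327,238) against the predicted (327,239). The ring is at (393,236) and amber at (357,158), both within about 2 px. I go down and grip.

Call:
drive_tool([
  [0, 0.2, 0.1, 3, 0, 0.003, 0],
  [0, 0.2, 0.1, 6, 0, 0.003, 0],
  [0, 0.2, 0.1, 8, 0, 0.003, 0],
  [0, 0.2, 0.1, 10, 0, 0.003, 0],
  [0, 0.2, 0.1, 11.5, 0, 0.003, 0],
  [0, 0.2, 0.1, 12.3, 0, 0.003, 0],
  [0, 0.2, 0.1, 12.3, 0, 0.003, 0],
  [0, 0.2, 0.1, 12.3, 0, 0.003, 0],
], force=40)

```text
t: 2.95
tcp_pos: [0.5754, 0.0194, 0.1376]
tool_rot: [0.611, 0.753, 0.152, 0.188]
force: [-0.2, 0.6, 0.3]
finger_gap: 0.999
```

Run:
```python
from h import *
s=manip.sense(); print(s["q"].round(3),s["force"].round(1)); inc(*goal(.037,1.78),s)
```

```text
[-0.212  0.516  2.012  0.636  0.167 -1.025] [-0.2  0.6  0.3]
inc cm [-0.07 -0.06 -0.03] turn [-0.0005 -0.0009  0.0001] t 2.95
```

Call:
drive_tool([
  [255, -0.1, -0.1, 0, 0, 0, 0],
  [255, -0.1, -0.1, 0, 0, 0, 0],
  [255, -0.1, -0.1, 0, 0, 0, 0],
  [255, -0.1, -0.1, 0, 0, 0, 0],
  [255, -0.1, -0.1, 0, 0, 0, 0],
  [255, -0.1, -0.1, 0, 0, 0, 0],
  [255, -0.1, -0.1, 0, 0, 0, 0],
  [255, -0.1, -0.1, 0, 0, 0, 0],
  [255, -0.1, -0.1, 0, 0, 0, 0],
  [255, -0.1, -0.1, 0, 0, 0, 0],
  [255, -0.1, -0.1, 0, 0, 0, 0],
  [255, -0.1, -0.1, 0, 0, 0, 0],
], force=40)

```text
t: 4.15
tcp_pos: [0.5743, 0.0186, 0.1378]
tool_rot: [0.611, 0.754, 0.152, 0.188]
force: [-5.6, -1.7, 6.4]
finger_gap: 0.532
```

Run:
```python
from h import *
s=manip.sense(); print(s["q"].round(3),s["force"].round(1),s["ft_torque"].round(2),s["finger_gap"]*85); inc(*goal(.037,1.78),s)
im=manip.snapshot("wrist"); cv2.imwrite("pics/w2.png",im[:,:,::-1])
```

```text
[-0.215  0.515  2.015  0.65   0.166 -1.042] [-5.6 -1.7  6.4] [-0.26  0.4  -0.13] 45.21308746240328
inc cm [-0.01  0.04  0.04] turn [ 0.0002 -0.0007  0.001 ] t 4.15
```

View pics/w2.png

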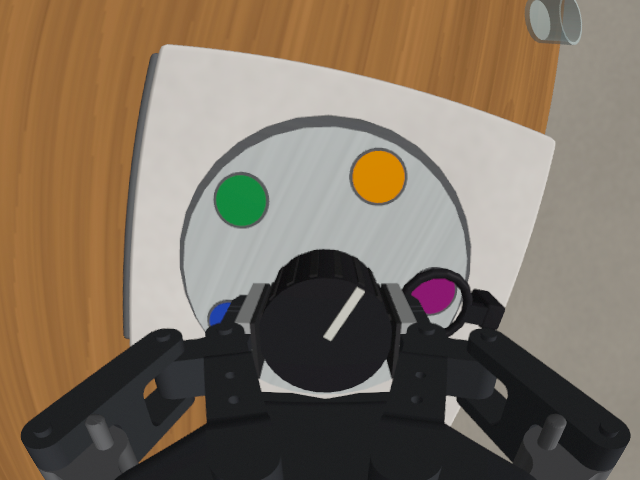

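The grip is centred: opening 45.2 mm on the 46 mm knob, white line from (326,338). I turn clockwise 4 clicks (1.68 rad) and rest there.

Call:
drive_tool([
  [255, -0.1, -0.1, 0, 0, 0, 0.12],
  [255, -0.1, -0.1, 0, 0, 0, 0.24],
  [255, -0.1, -0.1, 0, 0, 0, 0.36],
  [255, -0.1, -0.1, 0, 0, 0, 0.48],
  [255, -0.1, -0.1, 0, 0, 0, 0.6],
  [255, -0.1, -0.1, 0, 0, 0, 0.72],
  [255, -0.1, -0.1, 0, 0, 0, 0.84],
])

```text
t: 4.9
tcp_pos: [0.5737, 0.0185, 0.1375]
tool_rot: [0.866, 0.437, 0.216, 0.108]
force: [-3.6, 4.7, 5.3]
finger_gap: 0.525
```

Run:
```python
from h import *
s=manip.sense(); print(s["q"].round(3),s["force"].round(1),s["ft_torque"].round(2),s["finger_gap"]*85); 
g=goal(.037,1.78); inc(*g,s); inc(g[0],g[1]*R.from_rotvec([0,0,1.68]),s)
```

```text
[-0.216  0.515  2.017  0.665  0.166 -0.214] [-3.6  4.7  5.3] [ 0.12 -0.1   0.44] 44.59064073960969
inc cm [0.08 0.09 0.04] turn [-8.000e-04 -2.400e-03 -8.432e-01] t 4.9
inc cm [0.08 0.09 0.04] turn [-0.0023 -0.001   0.8368] t 4.9
```

Call:
drive_tool([
  [255, 0.08, 0.09, 0, 0, 0, 0.12],
  [255, 0.08, 0.09, 0, 0, 0, 0.24],
  [255, 0.08, 0.09, 0, 0, 0, 0.36],
  [255, 0.08, 0.09, 0, 0, 0, 0.48],
  [255, 0.08, 0.09, 0, 0, 0, 0.6],
  [255, 0.08, 0.09, 0, 0, 0, 0.72],
  [255, 0.08, 0.09, 0, 0, 0, 0.84],
  [255, 0.08, 0.09, 0, 0, 0, 0.84],
  [255, 0.08, 0.09, 0, 0, 0, 0.84],
  [255, 0.08, 0.09, 0, 0, 0, 0.84],
])

```text
t: 5.9
tcp_pos: [0.5733, 0.0191, 0.1372]
tool_rot: [0.969, 0.049, 0.24, 0.011]
force: [-6.1, 4.0, 5.9]
finger_gap: 0.526
```

Run:
```python
from h import *
s=manip.sense(); print(s["q"].round(3),s["force"].round(1),s["ft_torque"].round(2),s["finger_gap"]*85); 
g=goal(.037,1.78); inc(g[0],g[1]*R.from_rotvec([0,0,1.68]),s)
im=manip.snapshot("wrist"); cv2.imwrite("pics/w3.png",im[:,:,::-1])
```

```text
[-0.216  0.515  2.016  0.65   0.169  0.636] [-6.1  4.   5.9] [-0.28  0.36 -0.07] 44.675993200380525
inc cm [0.16 0.06 0.04] turn [-0.0035  0.0027  0.0021] t 5.9
```

View pics/w3.png

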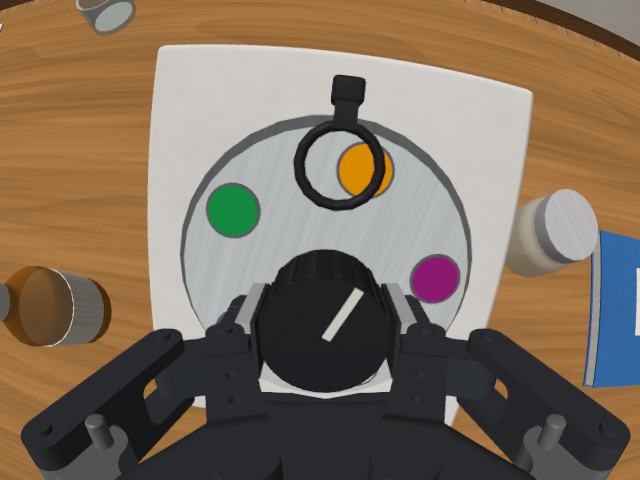

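Amber at (366,170) now lies to the -y side of the ring centre (339,165), about 11 mm past it. The white line has not slipped in the fingers. Next: turn back one click, let it settle, then open.

Call:
drive_tool([
  [255, 0.1, 0, 0, 0, 0, 0],
  [255, 0.1, 0, 0, 0, 0, -0.1],
  [255, 0.1, 0, 0, 0, 0, -0.2],
  [255, 0.1, 0, 0, 0, 0, -0.3],
  [255, 0.1, 0, 0, 0, 0, -0.41],
  [255, 0.1, 0, 0, 0, 0, -0.41],
  [255, 0.1, 0, 0, 0, 0, -0.41],
  [255, 0.1, 0, 0, 0, 0, -0.41],
  [0, 0.1, 0, 0, 0, 0, -0.41],
  [0, 0.1, 0, 0, 0, 0, -0.41],
  [0, 0.1, 0, 0, 0, 0, -0.41],
  [0, 0.1, 0, 0, 0, 0, -0.41],
  [0, 0.1, 0, 0, 0, 0, -0.41],
  [0, 0.1, 0, 0, 0, 0, -0.41],
  [0, 0.1, 0, 0, 0, 0, -0.41],
  [0, 0.1, 0, 0, 0, 0, -0.41],
  [0, 0.1, 0, 0, 0, 0, -0.41],
])

```text
t: 7.65
tcp_pos: [0.576, 0.0178, 0.1379]
tool_rot: [0.939, 0.244, 0.234, 0.061]
force: [0.2, -0.2, 0.3]
finger_gap: 1.006
```

Call:
drive_tool([
  [0, 0, 0, -2, 0, 0, 0],
  [0, 0, 0, -4, 0, 0, 0],
  [0, 0, 0, -7, 0, 0, 0],
  [0, 0, 0, -10, 0, 0, 0],
  [0, 0, 0, -12, 0, 0, 0],
  [0, 0, 0, -12, 0, 0, 0],
  [0, 0, 0, -12, 0, 0, 0],
])

```text
t: 8.35
tcp_pos: [0.5198, 0.0177, 0.2442]
tool_rot: [0.939, 0.244, 0.234, 0.061]
force: [0.9, 0.4, 0.4]
finger_gap: 1.001
```

```bash
cat > last.py <<'E'
from h import *
s=manip.sense(); print(s["tcp_pos"].round(4),s["force"].round(1),s["finger_gap"],s["t"])
c=manip.camera_model("wrist"); K,T=np.array(c["mtx"]),np.array(c["cam_to_world"])
im=manip.snapshot("wrist"); cv2.imwrite("pics/w4.png",im[:,:,::-1])
p=np.load("p.npy"); Rm,cc=deck(*p[:3])
def hit(uv,h):
    e=(np.array(uv)-K[:2,2])/K[0,0]; th=np.hypot(*e); d=T[:3,:3]@np.array([*(e/th*np.sin(th)),np.cos(th)]); o=T[:3,3]-cc
    return ((o-d*((o@Rm[:,2]-h)/(d@Rm[:,2])))@Rm)*1000
for nm,lo,hi in(("amber",(8,200,150),(20,255,255)),("green",(50,100,50),(90,255,255)),("purple",(140,80,40),(170,255,255))):
    ct=big(blob(im,lo,hi,(180,80,480,330))); (u,v),r=cv2.minEnclosingCircle(ct); d=hit((u,v),.012)
    print(nm,round(u),round(v),round(r),"deck mm",d.round(1),"ang",np.degrees(np.arctan2(d[1],d[0])).round(1))
E
python3 last.py
```

```text
[0.5198 0.0177 0.2442] [0.9 0.4 0.4] 1.00136669762988 8.35
amber 357 165 15 deck mm [53.6 -0.3 12. ] ang -0.3
green 274 174 15 deck mm [16.1 52.5 12. ] ang 72.9
purple 388 239 15 deck mm [ 15.  -52.1  12. ] ang -73.9
```

View pics/w4.png

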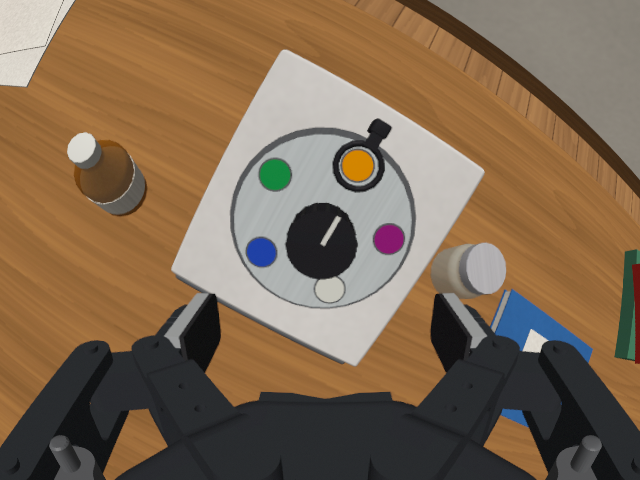

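Amber (357,165) sits centred in the ring at deck (53.6, -0.3) mm, against a target of (55, 0). The knob is free, and the bottle and jar stand upright. Handing in.

```bash
python3 -c "
from station import manip
print(manip.sign_off())"
```

```text
the job is handed in; nothing more can be done
None
```

The lamp is set to its amber filter and the job is handed in, at about 8.4 s of the 53 s allowed. I found the knob 3 clicks below zero, turned it 4 clicks clockwise, then back one, and let go.

- **Past the ring:** after the clockwise turn the amber filter rested about 11 mm past the ring's centre for about 0.3 s. The knob did not slip in the grip.
- **Final position:** the last wrist picture puts the amber filter about 1.4 mm from its target, mostly along the slope and within the 2 mm calibration. The limit is 5 mm.
- **Released and clear:** the gripper is open and the fingers are about 12 cm back from the knob. Force readings are near zero.
- **Bottle, jar and notebook:** in the last picture the bottle and jar stand upright and the notebook lies flat, none of them disturbed as far as I can see. I did not measure their positions again.
- **Not measured directly:** the knob's angle. I took it as 0 from the wheel being centred.
- **Checks that disagreed:** my first console pose, from the deck corners, fit poorly (errors up to 7 px), so I replaced it with a fit to the filters and knob (errors under about 1 px). I also sent the grip's 1 mm sideways offset twice by mistake and took it out on the next moves.

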